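# Stand the four-way tube rack up in its nest

## Robot

A 7-joint arm with a two-finger parallel gripper is mounted at the origin on a cart in front of the work surface, level with it; the furniture and walls round the work are solid. World frame = base frame: x ahead of the robot, y to its left, z up, the work surface at z = 0. Lengths are in m, angles in rad, forces in N, time in s.
With the tool pointing down it reaches from about 0.4 to 0.85 m from the base axis. Payload 10.4 kg.
Tool frame: the origin (TCP) lies at the very end of the fingers, on their centre line; the grasp point (between the pads) lies 19 mm behind it (grip_point_offset is the distance from the TCP to the grasp point, in m); z points along the fingers, y is the line along which they close (so a half turn about z gives the same grasp; the last joint's range is limited). The gripper opens to 87 mm and grips with 3 to 60 N. Pads are 19 mm wide; open, the fingers measure 117 mm over their backs; the gripper's body (75 mm by 190 mm) begins 51 mm behind the grasp point.
Start: joints at [1.201, 0.332, -0.065, 1.46, 0.022, 1.35, -0.088], TCP at [0.212, -0.588, 0.223] pointing down, gripper open.
Joint ranges: [-2.6, 2.6], [-0.5, 2.12], [-1.47, 1.34], [0.16, 2.42], [-1.27, 4.41], [0.06, 2.06], [-2.6, 2.6]. Speed limits (rad/s): [2.22, 2.22, 2.79, 2.79, 3.14, 3.14, 3.14].

## Interface

Orientations are given as a unit quaternion [x, y, z, w].
In Python, from bench import * gives the robot as it stands.
- The arm moves only by the tool play_rows, never from a script. Its argument "increments" is text: rows parted by semicolons, each of 7 numbers parted by spaces: the turn, a rotation vector about the tool's x, y, z in rad, then the shift along the tool's x, y, z in m, then the opening, from 0 (shut) to 1 (fully open). A call has 1 to 8 rows; each row is the pose to reach, as a shift and turn from the pose commanded when the call began, along the tool's axes at that moment; what a row does not reach only later rows make up. A row lasts 1/10 s, in which the tool goes at most 50 mm and 8.59 degrees, less where a joint would pass 70% of its speed; a pose out of reach is approached as far as the arm can. A call with a gripper value outside its range is refused whole. The fingers move at their own pace and stop on an object; "grip_force" is the grip in N (left out, the last holds). Time passes only in rows, so rows that repeat a pose let the fingers close. It gives the time, the measured TCP pose, the force, the opening and the grip force at its end, in the units of the state.
- read_state(): the state, without advancing time (a new reading comes with each control period).
- camera(name): name is "scene" or "top"; returns a dict with "color" (420x560x3 uint8, red, green, blue), "fx", "fy", "cx", "cy" (pixels), "k1" (the pictures are not rectified: a ray, as slopes to the right and down, at radius r is drawn at 1 + k1 r^2 times it, then the intrinsics apply), "camera_from_world" (4x4, takes a point from world to camera coordinates). Camera axes: x right, y down, z forward; pixel columns grow to the right and rows downward; lengths in m; the calibration is good to about 2 mm. A picture is of the moment at which its call begins. There is no depth.
- close_job(): hands the job in; it is judged then, once.
The state is a dict: "time": time; "joint_positions": joint angles; "joint_vel": joint speeds; "joint_torque": joint torques, N m; "ee_pos": TCP position; "eef_rot": TCP orientation; "ft_force": force on the tool from outside, world axes, zero at the start; "torque": the same for the moment, N m; "width": finger opening in m; "grip_force": force on a finger pad.
Only numpy, scipy, OpenCV 4.12 (cv2) and the standard library are available. Lean on these libraries where they do the work, as an engineer would, in place of code of your own. Each camera call takes 0.05 s, during which the arm holds its last target. There are 200 camera calls.

## Task

The four-way tube rack lies flat in front of its locating nest, small holes up; the next job needs its four big holes. Gripping and lifting nothing, push the rack up against the front edge of the nest's plate and tip it over that edge with the fingertips, away from you, so that it stands on the plate with the four big holes facing up; then push it along the plate, square in between the two corner angles, until it is fully home against both back legs. Leave the two tubes, the vial and the bottle where they are.

Things in the scene. Friction and masses are not known exactly. Their poses are not given: they have to be found in the camera images.
- rack: four-way tube rack: hollow white plastic block, holes on four sides, 95 (own x) x 175 (own y) x 52 mm (own z), 0.2 to 0.38 kg. Origin: centre of the side it lies on at the start; own z is up then. Side at x = -47.5 mm (towards the robot): four big holes; at x = +47.5 mm: twelve 17 mm holes; on top thirty-two 11 mm holes, below thirty-two 8 mm ones. Wanted: own x straight down
- rack_mid (a point): middle of the rack's volume (own x 0, y 0, z 26 mm). Pushed flat on the open bench the rack only slides; with its foot stopped by the plate it tips about the plate's top front edge (a stiff push must rise along with the side it pushes on, or it jams), balances at about 60 degrees, then falls upright by itself. Standing, it is 95 mm high and topples if pushed hard near its top
- rack_big (a point): centre of the big-hole side (own x -47.5, y 0, z 26 mm), on a solid web. That side is 52 mm high and 175 mm long; its holes are 30 mm across, at own y = -63, -21, 21 and 63 mm, with 12 mm webs between and 11 mm solid strips above and below them
- nest: locating nest, fixed: smooth aluminium plate 6 mm thick (friction about 0.3) with two steel corner angles at the back, 60 mm high over it. Origin: middle of the plate's front edge (nearest the robot); bench height; own x points into the nest, away from the robot, y left, z up. Plate: x 0 to 118 mm, y -116 to 116 mm. The rack starts about square, 8 to 28 mm before it, up to 8 mm off the middle
- nest_home (a point): point on the plate's top, midway along the front of the back legs (nest x 92, y 0, z 6 mm). Back legs: front faces at nest x 92 mm, |y| 50 to 94 mm. Cheeks: inner faces at |y| 90.5 mm, x 58 to 92 mm (3 mm clear of the rack on each side), with flared lead-ins opening to |y| 101 mm at x 38 mm. At home the rack stands from nest x 40 to 92 mm
- tube_c: white conical tube with a blue screw cap, 34 mm thick, 111 mm long, lying to the right of the rack; origin at its middle, on the bench; leave it
- tube_d: second such tube, lying to the right of the nest; origin at its middle, on the bench; leave it
- vial: small vial with a black cap, 28 mm across and 59 mm high, standing to the left of the rack; origin at the centre of its foot; leave it
- bottle: white bottle with a blue screw cap, 57 mm across and 100 mm high, standing to the left of the nest; origin at the centre of its foot; leave it

How it is judged:
By the outcome, as a careful person would: the job done as asked, in the order asked, and still so for the second after the job is handed in, with the robot touching nothing.
It also fails if it takes over 64 s, if anything falls off the work surface, if the arm or the gripper's body presses on something with over 40 N, if the wrist force passes 120 N, or if a joint passes its speed limit or range.

## Working session

There is one attempt and no reset: what is moved stays moved. The work goes in short steps, Python scripts to look and compute and a tool call to move; the robot and the scene stay as the last step left them, time stands still between calls to the robot, and variables do not carry over. Pictures are saved under pics/ and viewed, at most 10 in all, crops included, and the job is handed in when it is done.

Besides the shell and the picture viewer there is one more tool, called after "Request:" as name(argument=value, ...) on one line, values as JSON. play_rows: Moves the arm, as the interface text tells. Its arguments: {"type":"object","properties":{"increments":{"type":"string"},"grip_force":{"type":"number"}},"required":["increments"]}

```bash
mkdir -p pics; ls; python3 - <<'E'
from bench import *
import cv2
for n in ("scene","top"):
    c=camera(n); cv2.imwrite(f"pics/{n}0.png",c["color"][:,:,::-1])
    print(n,c["fx"],c["fy"],c["cx"],c["cy"],c["k1"]); print(c["camera_from_world"])
s=read_state(); print(s)
E
```

```text
pics
scene 513.3252621209812 513.3252621209812 276.972574283051 217.58134163117387 0.027919551452235368
[[-6.96370445e-01 -7.17682156e-01  7.25544533e-04  1.15351177e-01]
 [-5.63979258e-01  5.46606013e-01 -6.18990520e-01  5.08660157e-01]
 [ 4.43841864e-01 -4.31455896e-01 -7.85398122e-01  5.95709705e-01]
 [ 0.00000000e+00  0.00000000e+00  0.00000000e+00  1.00000000e+00]]
top 396.8384285699725 396.8384285699725 279.56163366362335 211.72476653204214 -0.08711686569021646
[[-0.01791639 -0.99908983  0.03871056 -0.34823162]
 [-0.99478538  0.0139245  -0.10103543  0.53367071]
 [ 0.10040444 -0.04031889 -0.99412944  0.8386292 ]
 [ 0.          0.          0.          1.        ]]
{'time': 0.1, 'joint_positions': array([ 1.20141226,  0.33281381, -0.06469661,  1.46086767,  0.02160366,
        1.34988963, -0.08845903]), 'joint_vel': array([ 7.37263259e-05, -1.54559447e-03,  7.35420007e-05, -2.38763151e-03,
       -4.98495933e-04, -1.39119924e-03,  3.42376537e-04]), 'joint_torque': array([ 2.75340084e-03, -6.24547648e+01,  2.54423660e-02, -3.90717673e+01,
       -6.15114067e-02,  3.65284423e-02,  6.83488423e-06]), 'ee_pos': array([ 0.21229691, -0.5874685 ,  0.22182535]), 'eef_rot': array([ 9.85000019e-01,  1.72553038e-01, -1.41336651e-04, -6.25696002e-04]), 'ft_force': array([ 0.52608087, -0.3916683 , -0.41239093]), 'torque': array([ 0.03833823,  0.03571674, -0.01239176]), 'grip_force': 0.0, 'width': 0.08724182448647373}
```

View pics/scene0.png

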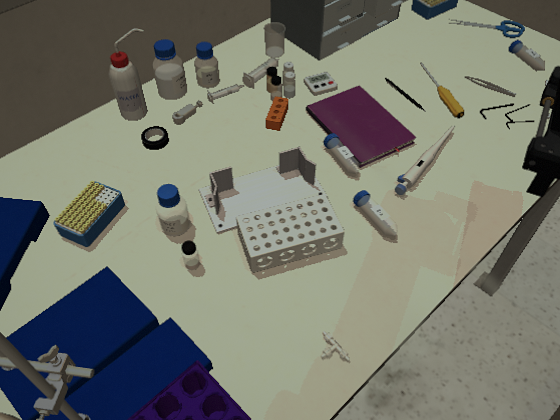

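View pics/top0.png

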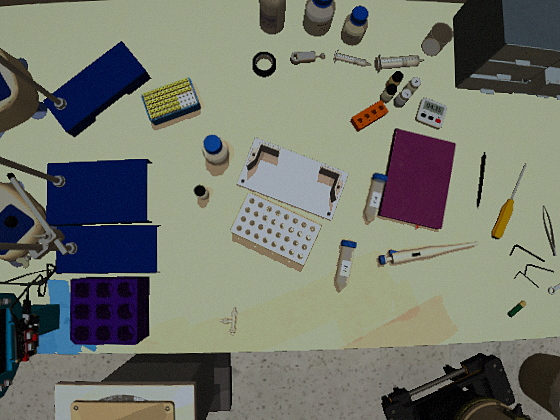

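The scene view shows the rack at about (290,230), in front of the nest at (265,190). In the top view the rack is at about (276,230) and the nest plate's front edge runs from (238,186) to (333,218). I'll look at an enlarged crop next, then measure.

```bash
cat > h.py <<'E'
from bench import *
import numpy as np, cv2
def proj(c,P):
    P=np.atleast_2d(P); M=c["camera_from_world"]; q=P@M[:3,:3].T+M[:3,3]
    s=q[:,:2]/q[:,2:]; s=s*(1+c["k1"]*(s**2).sum(1,keepdims=True))
    return s*[c["fx"],c["fy"]]+[c["cx"],c["cy"]]
def ray(c,uv):
    K=np.array([[c["fx"],0,c["cx"]],[0,c["fy"],c["cy"]],[0,0,1]])
    s=cv2.undistortPoints(np.float64(uv).reshape(-1,1,2),K,np.array([c["k1"],0,0,0])).reshape(-1,2)
    M=c["camera_from_world"]; d=np.c_[s,np.ones(len(s))]@M[:3,:3]
    return -M[:3,:3].T@M[:3,3], d
def onz(c,uv,z):
    o,d=ray(c,uv); return o+d*((z-o[2])/d[:,2])[:,None]
def tri(ca,ua,cb,ub):
    out=[]
    for a,b in zip(np.atleast_2d(ua),np.atleast_2d(ub)):
        oa,da=ray(ca,a); ob,db=ray(cb,b); da,db=da[0],db[0]
        t=np.linalg.lstsq(np.c_[da,-db],ob-oa,rcond=None)[0]
        p,q=oa+t[0]*da,ob+t[1]*db; out.append(np.r_[(p+q)/2,np.linalg.norm(p-q)])
    return np.array(out)
def crop(c,x0,y0,w,h,k,name):
    im=c["color"][y0:y0+h,x0:x0+w,::-1]
    cv2.imwrite(name,cv2.resize(im,None,fx=k,fy=k,interpolation=cv2.INTER_CUBIC))
E
python3 - <<'E'
from h import *
t=camera("top"); s=camera("scene")
crop(t,220,130,145,145,4,"pics/tc.png"); crop(s,195,140,160,135,4.4,"pics/sc.png")
print(proj(t,[0,0,0]))
E
```

```text
[[123.06728946 451.55493701]]
```

View pics/tc.png

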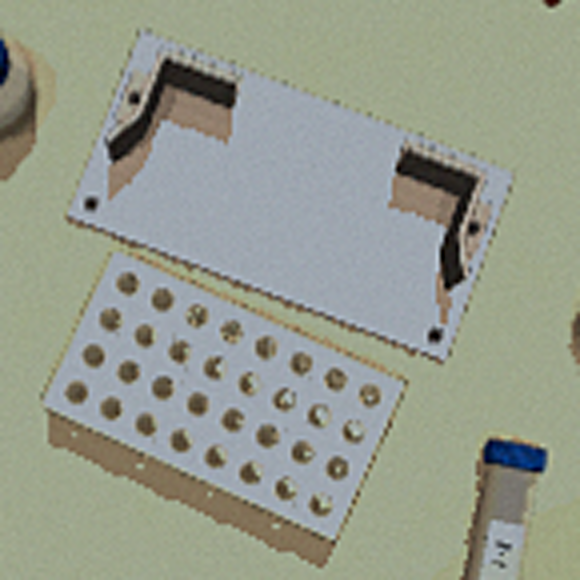

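View pics/sc.png

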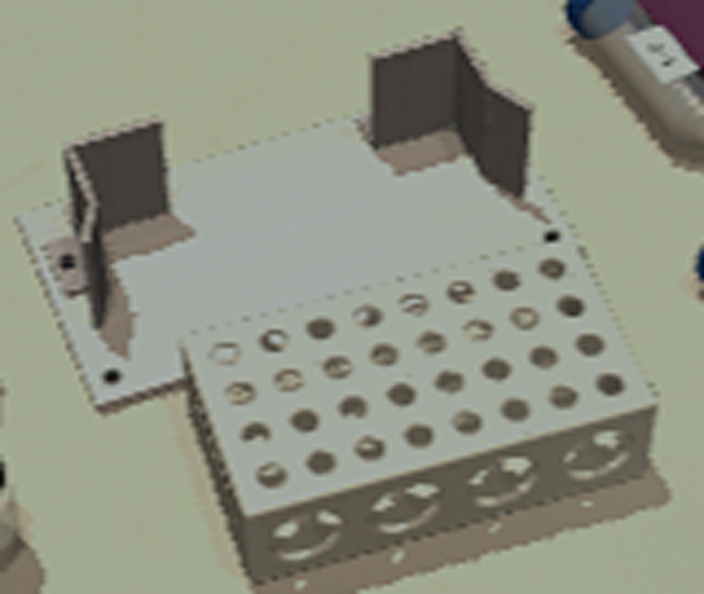

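The crops are clear. Top crop: plate corners at (68,218), (443,362), (512,177) and (143,31), rack top corners at (112,252), (407,380), (331,541) and (43,400). Scene crop: rack top corners at (184,343), (247,515), (656,403) and (570,240).

```bash
cat > m.py <<'E'
from h import *
def tu(p,x0,y0,k): return (np.float64(p)+.5)/k-.5+[x0,y0]
def quad(c,poly,grow=3):
    """white-plastic/aluminium mask inside a rough polygon -> min-area quad"""
    lab=cv2.cvtColor(c["color"],cv2.COLOR_RGB2LAB).astype(int)
    return lab
E
python3 - <<'E'
from m import *
t=camera("top"); s=camera("scene")
T=lambda p:tu(p,220,130,4); S=lambda p:tu(p,195,140,4.4)
# heights: two views
nest_t=T([[68,218],[443,362],[91,204],[434,335],[473,229],[134,99]]);
rk_t=T([[112,252],[407,380],[331,541],[43,400],[127,283],[371,395],[321,504],[76,392]])
rk_s=S([[184,343],[570,240],[656,403],[247,515],[225,352],[552,268],[610,384],[271,475]])
print("rack tri\n",tri(t,rk_t,s,rk_s).round(4))
print("screws tri\n",tri(t,T([[91,204],[434,335],[134,99]]),s,S([[111,376],[551,236],[67,262]])).round(4))
n=onz(t,T([[68,218],[443,362],[512,177],[143,31]]),.006)[:,:2]
r=onz(t,rk_t[:4],.052)[:,:2]; rs=onz(s,rk_s[:4],.052)[:,:2]
for nm,q in(("nest",n),("rackT",r),("rackS",rs)):
    print(nm,q.round(4).tolist(),"sides",[round(float(np.linalg.norm(q[i]-q[i-3])),4) for i in range(4)])
def fit(q,L,W):  # order: (+x,+y) (+x,-y) (-x,-y) (-x,+y)
    m=np.array([[L,W],[L,-W],[-L,-W],[-L,W]])/2; H=np.linalg.svd((m).T@(q-q.mean(0)))
    R=(H[0]@H[2]).T; return q.mean(0),np.arctan2(R[1,0],R[0,0]),np.abs(m@R.T+q.mean(0)-q).max()
nn=n[[3,2,1,0]]
cn,an,e1=fit(nn,.118,.232); o=cn-.059*np.array([np.cos(an),np.sin(an)])
print("nest origin",o,np.degrees(an),e1)
for q in(r,rs):
    cr,ar,e2=fit(q,.095,.175)
    R=np.array([[np.cos(an),-np.sin(an)],[np.sin(an),np.cos(an)]])
    print("rack",cr,np.degrees(ar),e2,"in nest",R.T@(cr-o))
E
```

```text
rack tri
 [[ 5.687e-01 -2.879e-01  4.950e-02  7.000e-04]
 [ 4.974e-01 -4.465e-01  4.590e-02  1.000e-04]
 [ 4.114e-01 -4.028e-01  5.220e-02  7.000e-04]
 [ 4.891e-01 -2.501e-01  4.660e-02  1.200e-03]
 [ 5.515e-01 -2.957e-01  5.220e-02  1.000e-04]
 [ 4.893e-01 -4.260e-01  5.100e-02  2.000e-04]
 [ 4.313e-01 -3.979e-01  5.050e-02  2.000e-04]
 [ 4.933e-01 -2.678e-01  5.190e-02  1.000e-04]]
screws tri
 [[ 6.035e-01 -2.740e-01  6.900e-03  8.000e-04]
 [ 5.254e-01 -4.683e-01  8.000e-03  1.000e-04]
 [ 6.632e-01 -2.992e-01  1.170e-02  6.000e-04]]
nest [[0.5954, -0.2611], [0.51, -0.4734], [0.6167, -0.5171], [0.7046, -0.3049]] sides [0.2288, 0.1153, 0.2297, 0.1177]
rackT [[0.5686, -0.2878], [0.497, -0.4457], [0.4116, -0.4026], [0.4893, -0.2502]] sides [0.1734, 0.0956, 0.171, 0.0878]
rackS [[0.5668, -0.2869], [0.4942, -0.4423], [0.4112, -0.4032], [0.4859, -0.2482]] sides [0.1716, 0.0918, 0.172, 0.0897]
nest origin [ 0.55205625 -0.3668133 ] -22.189040452551875 0.0017435529947005257
rack [ 0.49161806 -0.34655561] -25.772989069488677 0.0038508276313581336 in nest [-0.0636129  -0.00406785]
rack [ 0.48952391 -0.34514942] -25.382742887280134 0.0031057271405341424 in nest [-0.06608303 -0.00355668]
```

```bash
cat > p.py <<'E'
import numpy as np, json, os, sys
from scipy.spatial.transform import Rotation as Rn
O=np.array([.552,-.3668,0]); A=np.radians(-22.1)
U=np.array([np.cos(A),np.sin(A),0]); V=np.array([-np.sin(A),np.cos(A),0]); Z=np.array([0,0,1.])
def pose(x,y,z,tilt,yaw=0):   # nest mm, deg -> world pose of the TCP
    t=np.radians(tilt); w=np.radians(yaw); u=np.cos(w)*U+np.sin(w)*V
    zt=np.sin(t)*u-np.cos(t)*Z; xt=np.cos(t)*u+np.sin(t)*Z
    return O+(x*U+y*V+z*Z)/1000, Rn.from_matrix(np.c_[xt,np.cross(zt,xt),zt])
def load():
    d=json.load(open("cmd.json")); return np.array(d[0]),Rn.from_quat(d[1])
def rows(targets,save=True):  # (x,y,z,tilt,yaw,open)
    p0,R0=load(); out=[]
    for *a,g in targets:
        p,R=pose(*a); out.append(np.r_[(R0.inv()*R).as_rotvec().round(3),R0.inv().apply(p-p0).round(4),g])
    r=out[-1]
    if save: json.dump([(p0+R0.apply(r[3:6])).tolist(),(R0*Rn.from_rotvec(r[:3])).as_quat().tolist()],open("cmd.json","w"))
    print("; ".join(" ".join(f"{v:g}" for v in r) for r in out))
def nest(p): d=np.asarray(p)-O; return np.array([d@U,d@V,d[2]])*1000
E
python3 - <<'E'
import json; from p import *
json.dump([[.212,-.588,.223],[0.985,0.17255,0,0]],open("cmd.json","w"))
print(nest([.212,-.588,.223]))
a=np.array([*nest([.212,-.588,.223])]); b=np.array([-150,-4,190.])
f=[pose(*(a+(b-a)*s),0)[0] for s in (.5,1)]
rows([(*(a+(b-a)*s),15*s,42*(1-s),.8) for s in np.arange(1,9)/11]); 
rows([(*(a+(b-a)*s),15*s,42*(1-s),.8) for s in (9/11,10/11,1,1,1)]); 
E
```

```text
[-231.79892749 -332.86438262  223.        ]
-0.001 0.024 0.066 0.0255 -0.0173 0.003 0.8; -0.003 0.048 0.133 0.051 -0.0345 0.006 0.8; -0.007 0.071 0.199 0.0766 -0.0518 0.009 0.8; -0.013 0.095 0.266 0.1021 -0.069 0.012 0.8; -0.02 0.118 0.332 0.1276 -0.0863 0.015 0.8; -0.029 0.141 0.399 0.1531 -0.1035 0.018 0.8; -0.039 0.164 0.465 0.1787 -0.1208 0.021 0.8; -0.051 0.186 0.531 0.2042 -0.138 0.024 0.8
-0.013 0.024 0.065 0.0124 -0.0278 0.0054 0.8; -0.028 0.047 0.13 0.0248 -0.0557 0.0109 0.8; -0.045 0.071 0.195 0.0372 -0.0835 0.0163 0.8; -0.045 0.071 0.195 0.0372 -0.0835 0.0163 0.8; -0.045 0.071 0.195 0.0372 -0.0835 0.0163 0.8
```

Request:
play_rows(increments="-0.001 0.024 0.066 0.0255 -0.0173 0.003 0.8; -0.003 0.048 0.133 0.051 -0.0345 0.006 0.8; -0.007 0.071 0.199 0.0766 -0.0518 0.009 0.8; -0.013 0.095 0.266 0.1021 -0.069 0.012 0.8; -0.02 0.118 0.332 0.1276 -0.0863 0.015 0.8; -0.029 0.141 0.399 0.1531 -0.1035 0.018 0.8; -0.039 0.164 0.465 0.1787 -0.1208 0.021 0.8; -0.051 0.186 0.531 0.2042 -0.138 0.024 0.8")

```text
time: 1.1
ee_pos: [0.3581, -0.3876, 0.1985]
eef_rot: [0.991, -0.094, 0.095, 0.009]
ft_force: [-0.0, 0.3, -0.1]
width: 0.07
grip_force: 0.0
```

Request:
play_rows(increments="-0.013 0.024 0.065 0.0124 -0.0278 0.0054 0.8; -0.028 0.047 0.13 0.0248 -0.0557 0.0109 0.8; -0.045 0.071 0.195 0.0372 -0.0835 0.0163 0.8; -0.045 0.071 0.195 0.0372 -0.0835 0.0163 0.8; -0.045 0.071 0.195 0.0372 -0.0835 0.0163 0.8")

```text
time: 1.6
ee_pos: [0.412, -0.3135, 0.1898]
eef_rot: [0.973, -0.189, 0.128, 0.025]
ft_force: [-0.6, -1.3, 0.6]
width: 0.0698
grip_force: 0.0
```

```bash
cat > st.py <<'E'
from bench import *; from p import *
def st():
    s=read_state(); p,R=load()
    a=Rn.from_quat(s["eef_rot"]).as_matrix(); b=R.as_matrix()
    print("t",s["time"],"nest meas",nest(s["ee_pos"]).round(1),"cmd",nest(p).round(1),"rot err deg",np.degrees((R.inv()*Rn.from_quat(s["eef_rot"])).as_rotvec()).round(1),"F nest",[round(float(s["ft_force"]@q),1) for q in (U,V,Z)],"w",round(s["width"],3),"q",s["joint_positions"].round(2))
E
python3 - <<'E'
from st import *
st()
rows([(-150,-4,190-s,15,0,.8) for s in (30,70,110,135,141,141)])
E
```

```text
t 1.6 nest meas [-149.7   -3.3  189.8] cmd [-150.   -4.  190.] rot err deg [-0.   0.  -0.1] F nest [-0.1, -1.4, 0.6] w 0.07 q [ 0.9  -0.05 -0.29  1.99 -0.09  0.95 -1.3 ]
0 -0 -0 -0.0077 -0 0.029 0.8; 0 -0 -0 -0.0181 -0 0.0676 0.8; 0 -0 -0 -0.0285 -0 0.1063 0.8; 0 -0 -0 -0.0349 -0 0.1304 0.8; 0 -0 -0 -0.0365 -0.0001 0.1362 0.8; 0 -0 -0 -0.0365 -0.0001 0.1362 0.8
```

```bash
python3 - <<'E'
import json; from p import *
p,R=pose(-150,-4,190,15); json.dump([p.tolist(),R.as_quat().tolist()],open("cmd.json","w"))
rows([(-150,-4,190-s,15,0,.8) for s in (35,75,115,135,147,147)])
rows([(-150+s,-4,43,15,0,.8) for s in (5,10,15,20,24,28,32,36)])
E
```

```text
0 0 0 -0.0091 0 0.0338 0.8; 0 0 0 -0.0194 0 0.0724 0.8; 0 0 0 -0.0298 0 0.1111 0.8; 0 0 0 -0.0349 0 0.1304 0.8; 0 0 0 -0.038 0 0.142 0.8; 0 0 0 -0.038 0 0.142 0.8
0 0 0 0.0048 0 0.0013 0.8; 0 0 0 0.0096 0 0.0026 0.8; 0 0 0 0.0144 0 0.0039 0.8; 0 0 0 0.0193 0 0.0052 0.8; 0 0 0 0.0231 0 0.0062 0.8; 0 0 0 0.027 0 0.0072 0.8; 0 0 0 0.0309 0 0.0083 0.8; 0 0 0 0.0347 0 0.0093 0.8
```

Request:
play_rows(increments="0 0 0 -0.0091 0 0.0338 0.8; 0 0 0 -0.0194 0 0.0724 0.8; 0 0 0 -0.0298 0 0.1111 0.8; 0 0 0 -0.0349 0 0.1304 0.8; 0 0 0 -0.038 0 0.142 0.8; 0 0 0 -0.038 0 0.142 0.8")

```text
time: 2.2
ee_pos: [0.411, -0.3143, 0.0414]
eef_rot: [0.973, -0.191, 0.127, 0.025]
ft_force: [-0.3, 0.6, 0.4]
width: 0.0695
grip_force: 0.0
```

Request:
play_rows(increments="0 0 0 0.0048 0 0.0013 0.8; 0 0 0 0.0096 0 0.0026 0.8; 0 0 0 0.0144 0 0.0039 0.8; 0 0 0 0.0193 0 0.0052 0.8; 0 0 0 0.0231 0 0.0062 0.8; 0 0 0 0.027 0 0.0072 0.8; 0 0 0 0.0309 0 0.0083 0.8; 0 0 0 0.0347 0 0.0093 0.8")

```text
time: 3.0
ee_pos: [0.4453, -0.3277, 0.0425]
eef_rot: [0.973, -0.19, 0.128, 0.025]
ft_force: [-2.0, 0.4, 2.1]
width: 0.0696
grip_force: 1.0
```

```bash
python3 - <<'E'
from st import *
st()
from h import *
t=camera("top"); s=camera("scene")
a=t["color"][130:275,220:365]; b=s["color"][140:275,195:355]
a=cv2.resize(a,(400,400),interpolation=cv2.INTER_CUBIC); b=cv2.resize(b,(400,338),interpolation=cv2.INTER_CUBIC)
cv2.imwrite("pics/p1.png",np.hstack([a,np.pad(b,((0,62),(0,0),(0,0)))])[:,:,::-1])
E
```

```text
t 3.0 nest meas [-113.5   -3.9   42.5] cmd [-114.   -4.   43.] rot err deg [-0. -0.  0.] F nest [-2.0, -0.4, 2.1] w 0.07 q [ 0.85  0.21 -0.29  2.06  0.02  0.62 -1.4 ]
```

View pics/p1.png

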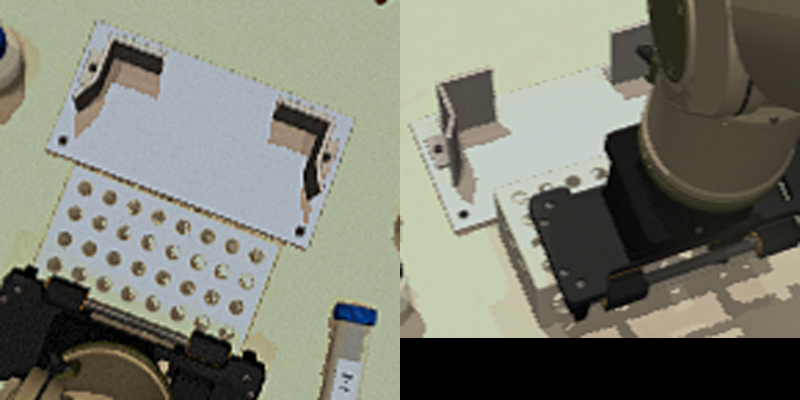

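The rack slides and is squaring up. Its left front corner at (75,168) is close to the plate edge, and the fingers are on the near side. I'll keep pushing until it touches the plate.

```bash
python3 - <<'E'
from p import *
rows([(-114+s,-4,43,15,0,.8) for s in (2,4,6,8,9,10,11,11)])
E
```

```text
0 0 0 0.002 0 0.0005 0.8; 0 0 0 0.0039 0 0.001 0.8; 0 0 0 0.0058 0 0.0016 0.8; 0 0 0 0.0078 0 0.0021 0.8; 0 0 0 0.0087 0 0.0023 0.8; 0 0 0 0.0097 0 0.0026 0.8; 0 0 0 0.0107 0 0.0029 0.8; 0 0 0 0.0107 0 0.0029 0.8
```

Request:
play_rows(increments="0 0 0 0.002 0 0.0005 0.8; 0 0 0 0.0039 0 0.001 0.8; 0 0 0 0.0058 0 0.0016 0.8; 0 0 0 0.0078 0 0.0021 0.8; 0 0 0 0.0087 0 0.0023 0.8; 0 0 0 0.0097 0 0.0026 0.8; 0 0 0 0.0107 0 0.0029 0.8; 0 0 0 0.0107 0 0.0029 0.8")

```text
time: 3.9
ee_pos: [0.4546, -0.3315, 0.0423]
eef_rot: [0.973, -0.19, 0.127, 0.025]
ft_force: [-6.9, 2.8, 6.5]
width: 0.0697
grip_force: 4.1
```

```bash
python3 - <<'E'
from st import *
st()
from h import *
t=camera("top")
crop(t,220,170,110,100,5.5,"pics/p2.png")
E
```

```text
t 3.9 nest meas [-103.5   -3.9   42.3] cmd [-102.9   -4.    43. ] rot err deg [-0.  -0.1  0. ] F nest [-7.5, -0.0, 6.5] w 0.07 q [ 0.84  0.23 -0.29  2.03  0.03  0.63 -1.41]
```

View pics/p2.png

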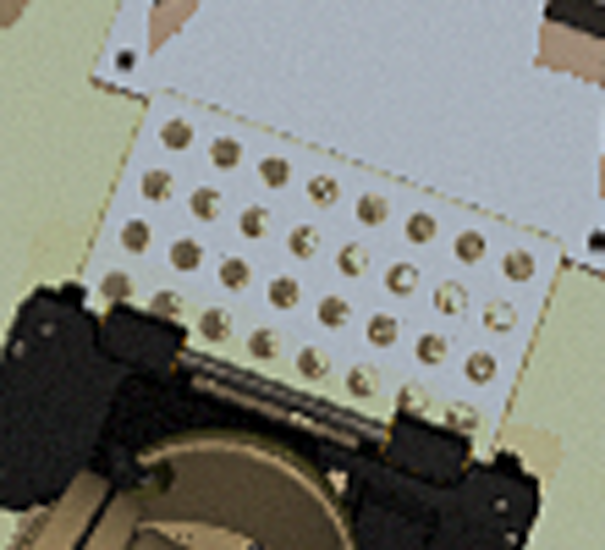

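The rack is flush with the plate edge: top face corners at about (155,92) and (562,240), with its near side on the fingers. Next I'll start the tipping arc.

```bash
cat >> p.py <<'E'
def arc(ths,y=-4,own_z=45.5,tilt=15,dx=0.5,dz_=.5,g=.8):
    d=own_z-6; k=np.radians(tilt); out=[]
    for th in np.radians(ths):
        x=-95*np.cos(th)+d*np.sin(th); z=6+95*np.sin(th)+d*np.cos(th)
        out.append((x-9.5*np.cos(k)+dx,y,z-9.5*np.sin(k)+dz_,tilt,0,g))
    return out
E
python3 - <<'E'
from h import *; from p import *
t=camera("top")
uv=(np.array([[177,134],[519,265],[462,415],[117,287]])+.5)/5.5-.5+[220,170]
q=onz(t,uv,.052); print("centre",nest(q.mean(0)).round(1),[nest(a).round(1).tolist() for a in q])
for a in arc([0,20,40,60]): print(np.round(a,1))
rows(arc([2.5,5,7.5,10,12.5,15,17.5,20]))
E
```

```text
centre [-45.4  -1.8  52. ] [[-13.8, 70.1, 52.0], [-13.2, -73.6, 52.0], [-76.2, -73.4, 52.0], [-78.3, 69.8, 52.0]]
[-103.7   -4.    43.5   15.     0.     0.8]
[-84.4  -4.   73.7  15.    0.    0.8]
[-56.1  -4.   95.4  15.    0.    0.8]
[-22.   -4.  106.1  15.    0.    0.8]
0 0 0 0.0023 0 -0.0042 0.8; 0 0 0 0.0052 0 -0.0076 0.8; 0 0 0 0.0083 0 -0.0108 0.8; 0 0 0 0.0116 0 -0.0139 0.8; 0 0 0 0.015 0 -0.0169 0.8; 0 0 0 0.0185 0 -0.0197 0.8; 0 0 0 0.0221 0 -0.0224 0.8; 0 0 0 0.0258 0 -0.0248 0.8
```

Request:
play_rows(increments="0 0 0 0.0023 0 -0.0042 0.8; 0 0 0 0.0052 0 -0.0076 0.8; 0 0 0 0.0083 0 -0.0108 0.8; 0 0 0 0.0116 0 -0.0139 0.8; 0 0 0 0.015 0 -0.0169 0.8; 0 0 0 0.0185 0 -0.0197 0.8; 0 0 0 0.0221 0 -0.0224 0.8; 0 0 0 0.0258 0 -0.0248 0.8")

```text
time: 4.8
ee_pos: [0.4732, -0.3388, 0.0736]
eef_rot: [0.973, -0.19, 0.128, 0.025]
ft_force: [-1.4, 0.3, 1.1]
width: 0.0697
grip_force: 0.7
```

```bash
python3 - <<'E'
from st import *
st()
from h import *
t=camera("top"); s=camera("scene")
a=t["color"][130:275,220:365]; b=s["color"][140:275,195:355]
a=cv2.resize(a,(400,400),interpolation=cv2.INTER_CUBIC); b=cv2.resize(b,(400,338),interpolation=cv2.INTER_CUBIC)
cv2.imwrite("pics/p3.png",np.hstack([a,np.pad(b,((0,62),(0,0),(0,0)))])[:,:,::-1])
rows(arc([22.5,25,27.5,30,32.5,35,37.5,40]))
E
```

```text
t 4.8 nest meas [-83.6  -3.7  73.6] cmd [-84.4  -4.   73.6] rot err deg [-0.  0.  0.] F nest [-1.4, -0.2, 1.1] w 0.07 q [ 0.84  0.22 -0.29  1.97  0.03  0.7  -1.41]
0 0 0 0.0039 -0 -0.0024 0.8; 0 0 0 0.0078 0 -0.0045 0.8; 0 0 0 0.0118 0 -0.0065 0.8; 0 0 0 0.0159 0 -0.0083 0.8; 0 0 0 0.0201 0 -0.0099 0.8; 0 0 0 0.0244 0 -0.0114 0.8; 0 0 0 0.0287 -0 -0.0126 0.8; 0 0 0 0.033 0 -0.0137 0.8
```

View pics/p3.png

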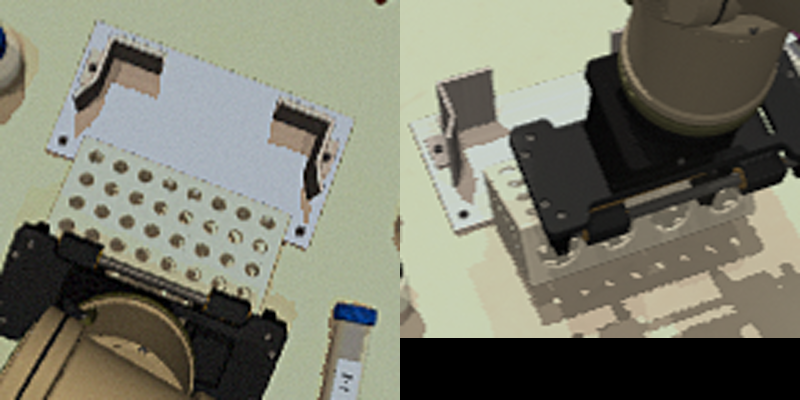

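The rack has tipped about 20° over the plate edge. The underside's small holes now show in the scene view at about (640,280), and the fingers are on the upper strip. The forces are small, so I'll continue.

Request:
play_rows(increments="0 0 0 0.0039 0 -0.0024 0.8; 0 0 0 0.0078 0 -0.0045 0.8; 0 0 0 0.0118 0 -0.0065 0.8; 0 0 0 0.0159 0 -0.0083 0.8; 0 0 0 0.0201 0 -0.0099 0.8; 0 0 0 0.0244 0 -0.0114 0.8; 0 0 0 0.0287 0 -0.0126 0.8; 0 0 0 0.033 0 -0.0137 0.8")

```text
time: 5.7
ee_pos: [0.4993, -0.3494, 0.0952]
eef_rot: [0.973, -0.19, 0.128, 0.025]
ft_force: [-0.9, 0.7, -0.7]
width: 0.0698
grip_force: 0.2
```

```bash
python3 - <<'E'
from st import *
st()
rows(arc([42.5,45,47.5,50,52,54,56,58]))
E
```

```text
t 5.7 nest meas [-55.4  -3.7  95.2] cmd [-56.1  -4.   95.4] rot err deg [-0.  0.  0.] F nest [-1.1, 0.3, -0.7] w 0.07 q [ 0.82  0.25 -0.29  1.88  0.04  0.76 -1.43]
0 0 0 0.0044 -0 -0.0008 0.8; 0 0 0 0.0089 0 -0.0015 0.8; 0 0 0 0.0133 0 -0.002 0.8; 0 0 0 0.0178 -0 -0.0023 0.8; 0 0 0 0.0214 -0 -0.0024 0.8; 0 0 0 0.025 0 -0.0023 0.8; 0 0 0 0.0286 -0 -0.0022 0.8; 0 0 0 0.0322 0 -0.0019 0.8
```

Request:
play_rows(increments="0 0 0 0.0044 0 -0.0008 0.8; 0 0 0 0.0089 0 -0.0015 0.8; 0 0 0 0.0133 0 -0.002 0.8; 0 0 0 0.0178 0 -0.0023 0.8; 0 0 0 0.0214 0 -0.0024 0.8; 0 0 0 0.025 0 -0.0023 0.8; 0 0 0 0.0286 0 -0.0022 0.8; 0 0 0 0.0322 0 -0.0019 0.8")

```text
time: 6.5
ee_pos: [0.5276, -0.3609, 0.1052]
eef_rot: [0.973, -0.19, 0.128, 0.025]
ft_force: [-0.2, -0.6, 0.4]
width: 0.0695
grip_force: 0.1
```

```bash
python3 - <<'E'
from st import *
st()
from h import *
t=camera("top"); s=camera("scene")
a=t["color"][130:275,220:365]; b=s["color"][140:275,195:355]
a=cv2.resize(a,(400,400),interpolation=cv2.INTER_CUBIC); b=cv2.resize(b,(400,338),interpolation=cv2.INTER_CUBIC)
cv2.imwrite("pics/p4.png",np.hstack([a,np.pad(b,((0,62),(0,0),(0,0)))])[:,:,::-1])
rows(arc([60,62,64,66,68,70,70,70]))
E
```

```text
t 6.5 nest meas [-24.9  -3.7 105.2] cmd [-25.5  -4.  105.5] rot err deg [-0.  0.  0.] F nest [0.0, -0.6, 0.4] w 0.07 q [ 0.8   0.3  -0.28  1.8   0.06  0.8  -1.46]
0 0 0 0.0035 0 0.0004 0.8; 0 0 0 0.0071 0 0.0009 0.8; 0 0 0 0.0106 0 0.0016 0.8; 0 0 0 0.0141 0 0.0024 0.8; 0 0 0 0.0176 0 0.0033 0.8; 0 0 0 0.021 0 0.0043 0.8; 0 0 0 0.021 0 0.0043 0.8; 0 0 0 0.021 0 0.0043 0.8
```

View pics/p4.png

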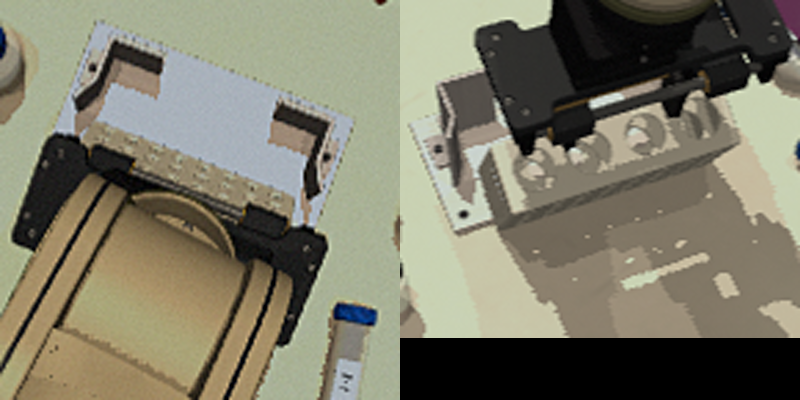

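The rack stands at about 58° on the plate edge. The big holes in the scene view, at (540,165) to (700,115), face up and back. A few more degrees and it should fall upright.

Request:
play_rows(increments="0 0 0 0.0035 0 0.0004 0.8; 0 0 0 0.0071 0 0.0009 0.8; 0 0 0 0.0106 0 0.0016 0.8; 0 0 0 0.0141 0 0.0024 0.8; 0 0 0 0.0141 0 0.0024 0.8; 0 0 0 0.0141 0 0.0024 0.8; 0 0 0 0.0141 0 0.0024 0.8; 0 0 0 0.0141 0 0.0024 0.8")

```text
time: 7.4
ee_pos: [0.5404, -0.3661, 0.1065]
eef_rot: [0.973, -0.19, 0.128, 0.025]
ft_force: [-0.2, 0.9, 1.0]
width: 0.0693
grip_force: 0.2
```

```bash
python3 - <<'E'
from st import *
import json
st()
from h import *
p,R=pose(*arc([66])[0][:5]); 
json.dump([p.tolist(),R.as_quat().tolist()],open("cmd.json","w")); st()
t=camera("top"); s=camera("scene")
a=t["color"][130:275,220:365]; b=s["color"][140:275,195:355]
a=cv2.resize(a,(400,400),interpolation=cv2.INTER_CUBIC); b=cv2.resize(b,(400,338),interpolation=cv2.INTER_CUBIC)
cv2.imwrite("pics/p5.png",np.hstack([a,np.pad(b,((0,62),(0,0),(0,0)))])[:,:,::-1])
E
```

```text
t 7.4 nest meas [-11.   -3.7 106.5] cmd [ -4.1  -4.  106.8] rot err deg [-0.  0.  0.] F nest [-0.5, 0.8, 1.0] w 0.069 q [ 0.79  0.32 -0.28  1.76  0.07  0.81 -1.47]
t 7.4 nest meas [-11.   -3.7 106.5] cmd [-11.2  -4.  106.9] rot err deg [-0.  0.  0.] F nest [-0.5, 0.8, 1.0] w 0.069 q [ 0.79  0.32 -0.28  1.76  0.07  0.81 -1.47]
```

View pics/p5.png

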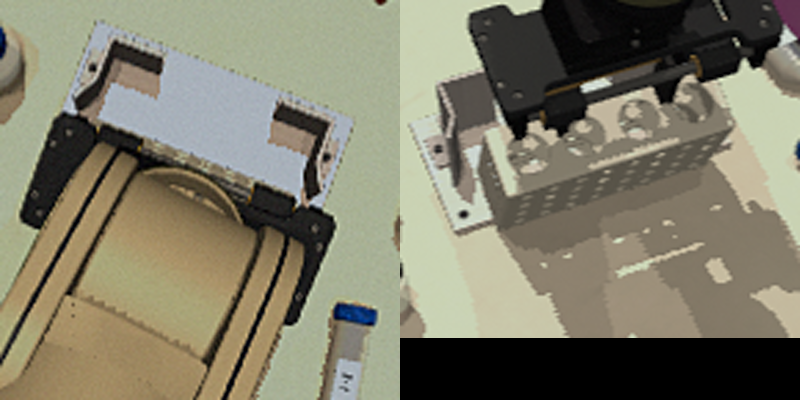

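It hasn't fallen yet. It is at about 66°, just short of balance (67° for the nominal centre). I'll nudge it further.

```bash
python3 - <<'E'
from p import *
rows(arc([67,68,69,70,71,72,72,72]))
E
```

```text
0 0 0 0.0017 -0 0.0004 0.8; 0 0 0 0.0035 -0 0.0009 0.8; 0 0 0 0.0052 -0 0.0014 0.8; 0 0 0 0.0069 -0 0.0019 0.8; 0 0 0 0.0086 -0 0.0025 0.8; 0 0 0 0.0103 0 0.0031 0.8; 0 0 0 0.0103 0 0.0031 0.8; 0 0 0 0.0103 0 0.0031 0.8
```

Request:
play_rows(increments="0 0 0 0.0017 0 0.0004 0.8; 0 0 0 0.0035 0 0.0009 0.8; 0 0 0 0.0052 0 0.0014 0.8; 0 0 0 0.0069 0 0.0019 0.8; 0 0 0 0.0086 0 0.0025 0.8; 0 0 0 0.0103 0 0.0031 0.8; 0 0 0 0.0103 0 0.0031 0.8; 0 0 0 0.0103 0 0.0031 0.8")

```text
time: 8.3
ee_pos: [0.5505, -0.3702, 0.1062]
eef_rot: [0.973, -0.19, 0.128, 0.025]
ft_force: [-0.6, 0.2, 0.8]
width: 0.0698
grip_force: 0.3
```

```bash
python3 - <<'E'
from st import *
st()
from h import *
t=camera("top"); s=camera("scene")
a=t["color"][130:275,220:365]; b=s["color"][140:275,195:355]
a=cv2.resize(a,(400,400),interpolation=cv2.INTER_CUBIC); b=cv2.resize(b,(400,338),interpolation=cv2.INTER_CUBIC)
cv2.imwrite("pics/p6.png",np.hstack([a,np.pad(b,((0,62),(0,0),(0,0)))])[:,:,::-1])
# up, back, then down behind the rack
rows([(-3,-4,118,15,0,.8),(-10,-3,135,15,0,.9),(-40,-2,140,18,0,1),(-75,-2,135,20,0,1),(-75,-2,135,20,0,1)])
E
```

```text
t 8.3 nest meas [-1.000e-01 -3.700e+00  1.062e+02] cmd [ -0.5  -4.  106.6] rot err deg [-0.  0.  0.] F nest [-0.6, -0.0, 0.8] w 0.07 q [ 0.78  0.34 -0.28  1.74  0.08  0.82 -1.47]
0 0 0 0.0005 0 -0.0117 0.8; 0 0 0 -0.0018 -0.001 -0.0299 0.9; 0 0.052 0 -0.0295 -0.002 -0.0425 1; 0 0.087 -0 -0.0646 -0.002 -0.0468 1; 0 0.087 -0 -0.0646 -0.002 -0.0468 1
```

View pics/p6.png

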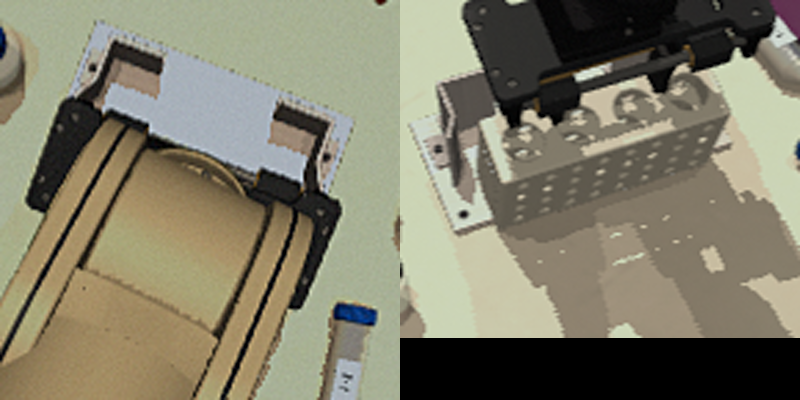

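The rack looks nearly upright: near top edge from (512,182) to (725,118), bottom left corner at about (497,226). I've used all 10 picture views, so from here I'll check by numbers.

```bash
python3 - <<'E'
from h import *; from p import *
s=camera("scene"); t=camera("top")
def W(x,y,z): return O+(x*U+y*V+z*Z)/1000
def rk(th,ox,oz,y):  # own (x,z) mm with pivot own (47.5,6)
    th=np.radians(th); a,b=ox-47.5,oz-6
    return W(a*np.cos(th)+b*np.sin(th),y,6-a*np.sin(th)+b*np.cos(th))
for th in (66,70,72,75,80,85,90):
    P=[rk(th,-47.5,0,85.7),rk(th,-47.5,0,-89.3),rk(th,47.5,0,85.7),rk(th,47.5,0,-89.3)]
    q=(proj(s,P)-[195,140]+.5)*2.5-.5; q[:,0]+=400
    print(th,q.round(0).tolist())
E
```

```text
66 [[506.0, 192.0], [736.0, 121.0], [496.0, 226.0], [706.0, 160.0]]
70 [[503.0, 183.0], [733.0, 112.0], [496.0, 226.0], [706.0, 160.0]]
72 [[501.0, 179.0], [731.0, 108.0], [496.0, 226.0], [706.0, 159.0]]
75 [[499.0, 172.0], [728.0, 102.0], [496.0, 226.0], [706.0, 159.0]]
80 [[495.0, 162.0], [724.0, 92.0], [496.0, 225.0], [706.0, 159.0]]
85 [[491.0, 152.0], [719.0, 83.0], [496.0, 225.0], [706.0, 159.0]]
90 [[487.0, 143.0], [714.0, 75.0], [496.0, 225.0], [706.0, 158.0]]
```

By the numbers it is at about 71°, still leaning on the fingertips. I'll carry on along the arc, flattening the tilt so that the tips stay on the strip.

```bash
python3 - <<'E'
from st import *
import json
p,R=pose(*arc([72])[0][:5]); json.dump([p.tolist(),R.as_quat().tolist()],open("cmd.json","w")); st()
rows(sum([arc([a],tilt=b) for a,b in ((73.5,13),(75,12),(76.5,10),(78,8),(79,7),(80,6),(80,6),(80,6))],[]))
E
```

```text
t 8.5 nest meas [ -0.2  -3.7 106.2] cmd [ -0.5  -4.  106.6] rot err deg [-0.  0.  0.] F nest [-0.3, 0.6, 0.8] w 0.07 q [ 0.78  0.34 -0.28  1.74  0.08  0.82 -1.47]
0 -0.035 -0 0.0025 -0 0.0006 0.8; 0 -0.052 -0 0.005 -0 0.0014 0.8; -0 -0.087 -0 0.0075 -0 0.0022 0.8; -0 -0.122 0 0.01 -0 0.003 0.8; -0 -0.14 0 0.0116 -0 0.0036 0.8; 0 -0.157 -0 0.0133 -0 0.0043 0.8; 0 -0.157 -0 0.0133 -0 0.0043 0.8; 0 -0.157 -0 0.0133 -0 0.0043 0.8
```

Request:
play_rows(increments="0 -0.035 0 0.0025 0 0.0006 0.8; 0 -0.052 0 0.005 0 0.0014 0.8; 0 -0.087 0 0.0075 0 0.0022 0.8; 0 -0.122 0 0.01 0 0.003 0.8; 0 -0.14 0 0.0116 0 0.0036 0.8; 0 -0.157 0 0.0133 0 0.0043 0.8; 0 -0.157 0 0.0133 0 0.0043 0.8; 0 -0.157 0 0.0133 0 0.0043 0.8")

```text
time: 9.3
ee_pos: [0.5633, -0.3754, 0.1052]
eef_rot: [0.98, -0.192, 0.051, 0.01]
ft_force: [-0.6, 0.5, 0.8]
width: 0.0696
grip_force: 0.0
```

```bash
cat > edge.py <<'E'
from h import *; from p import *
def W(x,y,z): return O+(x*U+y*V+z*Z)/1000
def prof(c,P,Q,n=60,w=3):
    """gray profile along the world segment P->Q"""
    g=cv2.GaussianBlur(cv2.cvtColor(c["color"],cv2.COLOR_RGB2GRAY),(0,0),.7).astype(np.float32)
    S=np.linspace(0,1,n)[:,None]; uv=proj(c,P+(Q-P)*S).astype(np.float32)
    return cv2.remap(g,uv[:,0],uv[:,1],cv2.INTER_LINEAR).ravel()
E
python3 - <<'E'
from st import *; st()
from edge import *
s=camera("scene")
# near bottom-face (own z=0) runs up from the plate edge: profile up that face at several y, in the plane x=-6
for y in (72,62,0,-62,-72):
    print(y,prof(s,W(-6,y,10),W(-6,y,130),31).astype(int).tolist())
E
```

```text
t 9.3 nest meas [ 13.7  -3.7 105.2] cmd [ 13.5  -4.  105.9] rot err deg [-0.  0.  0.] F nest [-0.8, 0.2, 0.8] w 0.07 q [ 0.72  0.47 -0.25  1.55  0.12  1.04 -1.51]
72 [120, 124, 117, 114, 114, 116, 121, 119, 115, 113, 114, 119, 119, 116, 114, 114, 118, 114, 109, 110, 116, 130, 126, 124, 124, 121, 111, 109, 109, 109, 109]
62 [114, 114, 114, 113, 113, 113, 114, 114, 114, 112, 111, 111, 110, 110, 110, 110, 110, 109, 109, 109, 114, 128, 126, 124, 132, 163, 200, 207, 136, 111, 141]
0 [118, 118, 117, 117, 117, 118, 118, 116, 117, 117, 117, 117, 116, 116, 117, 117, 117, 116, 115, 113, 116, 137, 150, 162, 195, 162, 125, 138, 152, 130, 121]
-62 [114, 113, 112, 113, 114, 114, 114, 113, 113, 113, 113, 114, 113, 113, 113, 114, 115, 113, 112, 111, 114, 129, 130, 124, 119, 115, 108, 107, 107, 108, 111]
-72 [117, 132, 134, 116, 114, 115, 119, 115, 114, 113, 113, 116, 117, 115, 113, 113, 113, 117, 117, 112, 117, 134, 128, 123, 123, 118, 112, 116, 148, 197, 211]
```

```bash
cat >> edge.py <<'E'
def pk(c,P,Q,n=400,k=3):
    """sub-sample positions (fractions) of the strongest gray steps"""
    d=np.gradient(cv2.GaussianBlur(prof(c,P,Q,n)[None],(0,0),4)[0])
    i=[j for j in range(2,n-2) if abs(d[j])==abs(d[max(0,j-8):j+9]).max()]
    i=sorted(sorted(i,key=lambda j:-abs(d[j]))[:k]); return [(round(j/(n-1),3),round(float(d[j])*10,1)) for j in i]
E
python3 - <<'E'
from edge import *
s=camera("scene")
for y in (62,42,0,-20,-62):
    print(y,"up",[(round(10+120*f),g) for f,g in pk(s,W(-6,y,10),W(-6,y,130))])
    print("   bench",[(round(-70+110*f),g) for f,g in pk(s,W(-70,y,0),W(40,y,0))])
for z in (20,50,80): print(z,"side",[(round(150-120*f),g) for f,g in pk(s,W(-6,150,z),W(-6,30,z),k=4)],[(round(-30-120*f),g) for f,g in pk(s,W(-6,-30,z),W(-6,-150,z),k=4)])
E
```

```text
62 up [(108, 25.0), (113, 25.6), (121, -56.9)]
   bench [(-8, -17.5), (8, -9.5), (18, 11.8)]
42 up [(93, 10.9), (99, -4.6), (117, -29.8)]
   bench [(-9, -13.1), (1, 7.2), (17, 7.4)]
0 up [(103, 37.0), (110, -37.4), (124, -21.9)]
   bench [(-9, -19.6), (1, 11.9), (7, -10.5)]
-20 up [(92, 16.6), (102, 27.2), (108, -33.8)]
   bench [(-30, -9.6), (-8, -8.4), (2, 7.8)]
-62 up [(93, 11.1), (99, -4.8), (110, -8.7)]
   bench [(-68, 17.9), (-60, -16.8), (-8, -8.7)]
20 side [(121, -17.3), (117, 21.6), (88, -62.6), (53, 5.5)] [(-36, -10.1), (-77, -11.4), (-91, 45.8), (-121, 8.2)]
50 side [(121, 21.2), (109, -42.9), (100, 42.5), (94, -70.2)] [(-33, 1.7), (-53, 2.4), (-90, 51.4), (-107, 8.3)]
80 side [(126, 17.0), (114, -84.8), (106, 35.2), (96, -43.8)] [(-51, 21.5), (-56, -18.8), (-91, 47.7), (-136, -52.4)]
```

```bash
python3 - <<'E'
from edge import *
s=camera("scene")
for P in (W(-6,0,92.5),W(-8.5,0,0)):
    o,_=ray(s,[[0,0]]); 
    for z in (0,6,98.5,101): 
        q=o+(P-o)*(z-o[2])/(P[2]-o[2]); print(z,nest(q).round(1))
print("cam",nest(o))
E
```

```text
0 [ 70.6 -30.6   0. ]
6 [-4897.4  1952.4  6000. ]
98.5 [-81487.2  32522.5  98500. ]
101 [-83557.2  33348.7 101000. ]
0 [-8.5 -0.   0. ]
6 [-4370.2  1748.6  6000. ]
98.5 [-71612.4  28705.7  98500. ]
101 [-73429.7  29434.2 101000. ]
cam [-577.43554123  228.08359933  782.64140609]
```

The scene rays put both the near top edge and the near bottom edge at x ≈ -13 mm. So the rack has fallen upright, with its foot kicked back a few mm. I'll retreat upwards and measure it with nothing in the way.

```bash
python3 - <<'E'
from p import *
rows([(13.5,-4,118,6,0,.8),(10,-4,135,6,0,.8),(-10,-3,165,9,0,.9),(-50,-2,180,14,0,1),(-95,-2,190,17,0,1),(-140,-2,200,20,0,1),(-140,-2,200,20,0,1)])
E
```

```text
0 -0 -0 0.0013 -0 -0.012 0.8; 0 -0 -0 -0.0004 -0 -0.0293 0.8; -0 0.052 -0 -0.0172 -0.001 -0.0612 0.9; 0 0.14 -0 -0.0554 -0.002 -0.0803 1; 0 0.192 -0 -0.0991 -0.002 -0.095 1; 0 0.244 -0 -0.1428 -0.002 -0.1097 1; 0 0.244 -0 -0.1428 -0.002 -0.1097 1
```

Request:
play_rows(increments="0 0 0 0.0013 0 -0.012 0.8; 0 0 0 -0.0004 0 -0.0293 0.8; 0 0.052 0 -0.0172 -0.001 -0.0612 0.9; 0 0.14 0 -0.0554 -0.002 -0.0803 1; 0 0.192 0 -0.0991 -0.002 -0.095 1; 0 0.244 0 -0.1428 -0.002 -0.1097 1; 0 0.244 0 -0.1428 -0.002 -0.1097 1")

```text
time: 10.15
ee_pos: [0.4158, -0.3143, 0.2014]
eef_rot: [0.966, -0.19, 0.171, 0.036]
ft_force: [0.6, 0.1, -0.6]
width: 0.0865
grip_force: 0.0
```

```bash
python3 - <<'E'
from st import *; st()
from edge import *
s=camera("scene"); t=camera("top")
for y in (70,42,0,-42,-70):
    print(y,"S up",[(round(10+110*f,1),g) for f,g in pk(s,W(-12,y,10),W(-12,y,120))],
     "S top z101",[(round(-40+110*f,1),g) for f,g in pk(s,W(-40,y,101),W(70,y,101),k=4)],
     "T top z101",[(round(-40+110*f,1),g) for f,g in pk(t,W(-40,y,101),W(70,y,101),k=4)])
for x in (-5,0,32): print(x,"S",[(round(120-240*f,1),g) for f,g in pk(s,W(x,120,101),W(x,-120,101),k=4)],"T",[(round(120-240*f,1),g) for f,g in pk(t,W(x,120,101),W(x,-120,101),k=4)])
E
```

```text
t 10.15 nest meas [-146.    -2.6  201.4] cmd [-140.   -2.  200.] rot err deg [-0.3  0.1  0.1] F nest [0.5, 0.3, -0.6] w 0.086 q [ 0.9  -0.11 -0.28  2.04 -0.14  0.87 -1.26]
70 S up [(71.7, -29.8), (102.1, 42.7), (116.9, -43.1)] S top z101 [(-11.1, 49.3), (3.6, -47.5), (40.2, -63.3), (61.2, 51.3)] T top z101 [(-21.3, -40.4), (-9.6, 61.6), (3.6, -40.5), (28.6, 32.5)]
42 S up [(102.4, 38.3), (113.6, -3.4), (118.3, -5.9)] S top z101 [(-35.6, -5.7), (-10.7, 44.7), (39.4, -3.8), (45.1, 1.4)] T top z101 [(-21.0, -33.2), (-10.0, 70.9), (53.0, -18.6), (62.9, 11.2)]
0 S up [(12.5, 9.0), (30.7, 21.3), (38.9, -20.5)] S top z101 [(22.0, 3.0), (29.7, 0.7), (52.1, 76.9), (67.2, 0.7)] T top z101 [(-21.5, -40.6), (-9.6, 67.0), (39.4, -4.0), (43.5, 4.2)]
-42 S up [(33.2, -6.6), (41.1, 8.4), (67.3, -6.2)] S top z101 [(-5.6, -1.2), (35.0, 86.1), (41.1, -60.9), (60.9, 48.9)] T top z101 [(-21.0, -43.3), (-10.0, 70.9), (39.1, -4.5), (43.5, 5.6)]
-70 S up [(21.5, 40.5), (31.2, -40.9), (43.3, -4.0)] S top z101 [(-21.0, 1.1), (-16.8, -1.8), (58.1, -1.6), (68.3, -1.1)] T top z101 [(-21.0, -34.2), (-9.4, 60.7), (2.5, -26.7), (30.6, 34.3)]
-5 S [(114.0, -72.9), (104.4, 83.4), (86.4, 85.8), (35.8, -138.5)] T [(97.2, -41.6), (90.5, 39.1), (-88.8, -25.9), (-96.0, 28.1)]
0 S [(111.6, -48.8), (103.2, 64.7), (86.4, 93.2), (35.3, -134.0)] T [(97.7, -92.4), (91.2, 84.2), (-90.0, -108.0), (-97.2, 109.7)]
32 S [(108.5, -95.4), (86.9, 100.1), (32.9, -132.8), (-39.4, -104.9)] T [(97.7, -104.2), (85.7, 129.1), (-88.1, -131.6), (-97.2, 121.1)]
```

Both views agree. The rack is upright (top at 101–102 mm) and square, with its near face at nest x ≈ -10 and its centre at y ≈ -1.5. I'll now go in low behind it, with the fingers tilted 25° and wide open.

```bash
python3 - <<'E'
from p import *
rows([(-125,-1.5,170,22,0,1),(-105,-1.5,130,24,0,1),(-85,-1.5,90,25,0,1),(-70,-1.5,55,25,0,1),(-60,-1.5,37,25,0,1),(-55,-1.5,35,25,0,1),(-55,-1.5,35,25,0,1)])
rows([(x,-1.5,35,25,0,1) for x in (-46,-37,-30,-24,-20,-16,-12,-8)])
E
```

```text
0 0.035 -0 0.0038 -0.0005 0.0334 1; 0 0.07 -0 0.009 -0.0005 0.0778 1; 0 0.088 -0 0.0141 -0.0005 0.1222 1; 0 0.088 -0 0.0162 -0.0005 0.1602 1; 0 0.088 -0 0.0195 -0.0005 0.1806 1; 0 0.088 -0 0.0235 -0.0005 0.1842 1; 0 0.088 -0 0.0235 -0.0005 0.1842 1
0 -0 -0 0.0081 0 0.0038 1; 0 -0 -0 0.0163 -0 0.0076 1; 0 -0 -0 0.0226 0 0.0105 1; 0 -0 -0 0.0281 -0 0.0131 1; 0 -0 -0 0.0317 -0 0.0148 1; 0 -0 -0 0.0353 -0 0.0165 1; 0 -0 -0 0.0389 -0 0.0181 1; 0 -0 -0 0.0426 0 0.0198 1
```

Request:
play_rows(increments="0 0.035 0 0.0038 -0.0005 0.0334 1; 0 0.07 0 0.009 -0.0005 0.0778 1; 0 0.088 0 0.0141 -0.0005 0.1222 1; 0 0.088 0 0.0162 -0.0005 0.1602 1; 0 0.088 0 0.0195 -0.0005 0.1806 1; 0 0.088 0 0.0235 -0.0005 0.1842 1; 0 0.088 0 0.0235 -0.0005 0.1842 1; 0 0.088 0 0.0235 -0.0005 0.1842 1")

```text
time: 11.05
ee_pos: [0.502, -0.3479, 0.036]
eef_rot: [0.958, -0.187, 0.214, 0.042]
ft_force: [0.2, 0.3, 0.4]
width: 0.087
grip_force: 0.0
```

```bash
python3 - <<'E'
from st import *; import json
p,R=pose(-55,-1.5,35,25); json.dump([p.tolist(),R.as_quat().tolist()],open("cmd.json","w")); st()
rows([(x,-1.5,35,25,0,1) for x in (-46,-37,-30,-24,-20,-16,-12,-8)])
E
```

```text
t 11.05 nest meas [-53.5  -1.3  36. ] cmd [-55.   -1.5  35. ] rot err deg [-0.   0.1 -0. ] F nest [0.0, 0.4, 0.4] w 0.087 q [ 0.83  0.26 -0.27  2.07 -0.03  0.38 -1.35]
0 0 0 0.0082 0 0.0038 1; 0 0 0 0.0163 -0 0.0076 1; 0 0 0 0.0227 0 0.0106 1; 0 0 0 0.0281 0 0.0131 1; 0 0 0 0.0317 0 0.0148 1; 0 0 0 0.0353 0 0.0165 1; 0 0 0 0.039 0 0.0182 1; 0 0 0 0.0426 0 0.0199 1
```

Request:
play_rows(increments="0 0 0 0.0082 0 0.0038 1; 0 0 0 0.0163 0 0.0076 1; 0 0 0 0.0227 0 0.0106 1; 0 0 0 0.0281 0 0.0131 1; 0 0 0 0.0317 0 0.0148 1; 0 0 0 0.0353 0 0.0165 1; 0 0 0 0.039 0 0.0182 1; 0 0 0 0.0426 0 0.0199 1")

```text
time: 11.85
ee_pos: [0.5445, -0.3652, 0.0344]
eef_rot: [0.958, -0.187, 0.213, 0.042]
ft_force: [-0.9, 0.8, 1.0]
width: 0.0872
grip_force: 0.6
```

```bash
python3 - <<'E'
from st import *; st()
from edge import *
t=camera("top"); s=camera("scene")
for y in (80,60,-60,-80):
    print(y,"far edge T",[(round(30+60*f,1),g) for f,g in pk(t,W(30,y,101),W(90,y,101),k=3)])
for x in (25,45): print(x,"T",[(round(110-220*f,1),g) for f,g in pk(t,W(x,110,101),W(x,-110,101),k=4)],"S",[(round(110-80*f,1),g) for f,g in pk(s,W(x,110,101),W(x,30,101),k=3)])
for y in (75,): print("S near up",[(round(40+80*f,1),g) for f,g in pk(s,W(0,y,40),W(0,y,120))])
rows([(x,-1.5,35,25,0,1) for x in (-5,-2,1,4,7,10,13,16)])
E
```

```text
t 11.85 nest meas [-7.5 -1.3 34.4] cmd [-8.  -1.5 35. ] rot err deg [-0.  0.  0.] F nest [-1.1, 0.4, 1.0] w 0.087 q [ 0.77  0.34 -0.24  1.96  0.01  0.41 -1.4 ]
80 far edge T [(53.5, -34.3), (71.6, -17.9), (83.5, 41.5)]
60 far edge T [(43.4, 22.1), (70.9, -32.9), (84.3, 44.4)]
-60 far edge T [(43.1, 17.8), (71.0, -32.9), (84.3, 42.7)]
-80 far edge T [(53.8, -30.9), (71.6, -20.3), (85.0, 40.1)]
25 T [(95.0, -92.7), (86.2, 76.3), (-88.0, -87.2), (-93.9, 83.9)] S [(86.3, 52.0), (76.9, -43.3), (47.7, 44.0)]
45 T [(91.3, -82.9), (84.7, 107.3), (-26.8, 13.0), (-86.9, -53.3)] S [(105.6, -55.4), (97.8, -36.8), (86.7, 52.9)]
S near up [(99.5, -6.7), (112.0, 13.3), (117.4, -15.1)]
0 0 0 0.0027 0 0.0012 1; 0 0 0 0.0054 0 0.0025 1; 0 0 0 0.0082 0 0.0038 1; 0 0 0 0.0109 0 0.005 1; 0 0 0 0.0136 0 0.0063 1; 0 0 0 0.0163 0 0.0076 1; 0 0 0 0.019 0 0.0088 1; 0 0 0 0.0217 -0 0.0101 1
```

It is square (far edge at 53.5 and 53.8 at the two ends), with its centre at y ≈ -0.8. I'll keep pushing.

Request:
play_rows(increments="0 0 0 0.0027 0 0.0012 1; 0 0 0 0.0054 0 0.0025 1; 0 0 0 0.0082 0 0.0038 1; 0 0 0 0.0109 0 0.005 1; 0 0 0 0.0136 0 0.0063 1; 0 0 0 0.0163 0 0.0076 1; 0 0 0 0.019 0 0.0088 1; 0 0 0 0.0217 0 0.0101 1")

```text
time: 12.75
ee_pos: [0.5669, -0.3742, 0.0345]
eef_rot: [0.958, -0.187, 0.213, 0.042]
ft_force: [-0.7, 1.1, 0.7]
width: 0.0866
grip_force: 0.5
```

```bash
python3 - <<'E'
from st import *; st()
from edge import *
t=camera("top")
for y in (80,60,-60,-80):
    print(y,"far edge T",[(round(50+60*f,1),g) for f,g in pk(t,W(50,y,101),W(110,y,101),k=3)])
rows([(x,-1.5,35,25,0,1) for x in (18.5,21,23.5,26,28,29.5,30.5,31)])
E
```

```text
t 12.75 nest meas [16.6 -1.2 34.5] cmd [16.  -1.5 35. ] rot err deg [-0.  0.  0.] F nest [-1.1, 0.8, 0.7] w 0.087 q [ 0.75  0.38 -0.23  1.91  0.03  0.43 -1.42]
80 far edge T [(78.1, -46.6), (83.4, 43.8), (90.6, 6.0)]
60 far edge T [(68.2, 26.0), (77.5, -51.7), (84.3, 44.6)]
-60 far edge T [(66.6, 23.8), (77.5, -52.2), (84.3, 43.7)]
-80 far edge T [(57.7, 8.7), (78.3, -51.2), (85.0, 40.3)]
0 0 0 0.0023 0 0.0011 1; 0 0 0 0.0046 0 0.0021 1; 0 0 0 0.0068 0 0.0032 1; 0 0 0 0.0091 0 0.0042 1; 0 0 0 0.0109 0 0.0051 1; 0 0 0 0.0123 0 0.0057 1; 0 0 0 0.0132 0 0.0061 1; 0 0 0 0.0136 0 0.0063 1
```

Request:
play_rows(increments="0 0 0 0.0023 0 0.0011 1; 0 0 0 0.0046 0 0.0021 1; 0 0 0 0.0068 0 0.0032 1; 0 0 0 0.0091 0 0.0042 1; 0 0 0 0.0109 0 0.0051 1; 0 0 0 0.0123 0 0.0057 1; 0 0 0 0.0132 0 0.0061 1; 0 0 0 0.0136 0 0.0063 1")

```text
time: 13.6
ee_pos: [0.5806, -0.3797, 0.0345]
eef_rot: [0.958, -0.187, 0.213, 0.042]
ft_force: [-1.0, -0.1, 0.4]
width: 0.0867
grip_force: 0.6
```

```bash
python3 - <<'E'
from st import *; st()
rows([(x,-1.5,35,25,0,1) for x in (31.5,32,32.5,33,33)])
E
```

```text
t 13.6 nest meas [31.3 -1.2 34.5] cmd [30.9 -1.5 35. ] rot err deg [-0.  0.  0.] F nest [-0.9, -0.5, 0.4] w 0.087 q [ 0.73  0.41 -0.22  1.87  0.04  0.44 -1.44]
0 0 0 0.0005 0 0.0003 1; 0 0 0 0.0009 0 0.0005 1; 0 0 0 0.0014 0 0.0007 1; 0 0 0 0.0019 0 0.0009 1; 0 0 0 0.0019 0 0.0009 1
```

Request:
play_rows(increments="0 0 0 0.0005 0 0.0003 1; 0 0 0 0.0009 0 0.0005 1; 0 0 0 0.0014 0 0.0007 1; 0 0 0 0.0019 0 0.0009 1; 0 0 0 0.0019 0 0.0009 1")

```text
time: 14.1
ee_pos: [0.5815, -0.3803, 0.0342]
eef_rot: [0.958, -0.187, 0.212, 0.042]
ft_force: [-9.2, 3.6, 6.4]
width: 0.0872
grip_force: 4.9
```

```bash
python3 - <<'E'
from st import *; st()
rows([(x,-1.5,35,25,0,1) for x in (33.5,34,34.5,35,35)])
E
```

```text
t 14.1 nest meas [32.4 -1.4 34.2] cmd [33.  -1.5 35. ] rot err deg [-0.  -0.1  0. ] F nest [-9.9, -0.1, 6.4] w 0.087 q [ 0.73  0.41 -0.22  1.86  0.04  0.44 -1.44]
0 0 0 0.0004 0 0.0002 1; 0 0 0 0.0009 -0 0.0004 1; 0 0 0 0.0013 0 0.0006 1; 0 0 0 0.0018 0 0.0008 1; 0 0 0 0.0018 0 0.0008 1
```

The force has risen to 10 N at contact x ≈ 41, so the rack is against the legs. I'll press slightly more to seat both sides.

Request:
play_rows(increments="0 0 0 0.0005 0 0.0002 1; 0 0 0 0.0009 0 0.0004 1; 0 0 0 0.0009 0 0.0004 1; 0 0 0 0.0009 0 0.0004 1")

```text
time: 14.5
ee_pos: [0.5817, -0.3804, 0.0341]
eef_rot: [0.958, -0.187, 0.211, 0.041]
ft_force: [-14.9, 7.8, 10.7]
width: 0.0872
grip_force: 7.9
```

```bash
python3 - <<'E'
from st import *; import json
p,R=pose(34,-1.5,35,25); json.dump([p.tolist(),R.as_quat().tolist()],open("cmd.json","w")); st()
rows([(30,-1.5,35,25,0,1),(15,-1.5,35,25,0,1),(-10,-1.5,45,25,0,1),(-45,-1.5,80,23,0,1),(-80,-2,120,22,0,1),(-115,-2,160,20,0,1),(-145,-2,195,20,0,1),(-150,-2,200,20,0,1)])
E
```

```text
t 14.5 nest meas [32.6 -1.4 34.1] cmd [34.  -1.5 35. ] rot err deg [-0.  -0.2  0. ] F nest [-16.7, 1.6, 10.7] w 0.087 q [ 0.73  0.41 -0.22  1.86  0.04  0.45 -1.44]
0 0 0 -0.0036 -0 -0.0017 1; 0 0 0 -0.0172 0 -0.008 1; 0 0 0 -0.0357 0 -0.0277 1; 0 -0.035 0 -0.0526 0 -0.0742 1; 0 -0.052 0 -0.0674 0.0005 -0.1252 1; 0 -0.087 0 -0.0822 0.0005 -0.1763 1; 0 -0.087 0 -0.0946 0.0005 -0.2207 1; 0 -0.087 0 -0.097 0.0005 -0.2273 1
```

Request:
play_rows(increments="0 0 0 -0.0036 0 -0.0017 1; 0 0 0 -0.0172 0 -0.008 1; 0 0 0 -0.0357 0 -0.0277 1; 0 -0.035 0 -0.0526 0 -0.0742 1; 0 -0.052 0 -0.0674 0.0005 -0.1252 1; 0 -0.087 0 -0.0822 0.0005 -0.1763 1; 0 -0.087 0 -0.0946 0.0005 -0.2207 1; 0 -0.087 0 -0.097 0.0005 -0.2273 1")

```text
time: 15.3
ee_pos: [0.4125, -0.3129, 0.205]
eef_rot: [0.966, -0.189, 0.174, 0.036]
ft_force: [0.7, -0.8, 0.0]
width: 0.0871
grip_force: 0.0
```

```bash
python3 - <<'E'
from st import *; st()
from edge import *
t=camera("top"); s=camera("scene")
for y in (80,60,35,-35,-60,-80):
    print(y,"far z101",[(round(60+60*f,1),g) for f,g in pk(t,W(60,y,101),W(120,y,101),k=3)],"near T",[(round(10+60*f,1),g) for f,g in pk(t,W(10,y,101),W(70,y,101),k=3)],
    "near S",[(round(10+60*f,1),g) for f,g in pk(s,W(10,y,101),W(70,y,101),k=3)])
for x in (44,66,88): print(x,"T",[(round(110-220*f,1),g) for f,g in pk(t,W(x,110,101),W(x,-110,101),k=4)],"S",[(round(110-220*f,1),g) for f,g in pk(s,W(x,110,101),W(x,-110,101),k=4)])
E
```

```text
t 15.3 nest meas [-149.6   -2.6  205. ] cmd [-150.   -2.  200.] rot err deg [-0.2  0.5 -0. ] F nest [1.0, -0.4, 0.0] w 0.087 q [ 0.89 -0.13 -0.26  2.05 -0.15  0.87 -1.25]
80 far z101 [(65.9, 1.2), (90.7, -4.2), (95.0, 4.3)] near T [(15.3, -9.5), (32.9, -17.5), (41.3, 38.5)] near S [(14.5, -12.6), (27.6, -1.0), (40.7, 26.5)]
60 far z101 [(72.7, 13.5), (77.5, -13.5), (82.1, 33.5)] near T [(23.6, -28.1), (41.3, 43.5), (52.5, -29.4)] near S [(13.8, -20.3), (40.8, 27.3), (56.1, -12.3)]
35 far z101 [(66.6, -7.8), (71.4, 7.2), (74.3, 6.4)] near T [(24.3, -33.2), (41.9, 41.8), (66.7, -7.9)] near S [(40.5, 24.3), (60.4, -8.5), (62.8, -7.3)]
-35 far z101 [(61.1, -6.0), (77.9, 17.6), (92.0, -6.0)] near T [(25.1, -32.1), (42.2, 35.1), (58.6, -16.7)] near S [(27.0, 18.7), (40.8, 27.7), (58.6, -16.5)]
-60 far z101 [(72.8, 22.3), (77.6, -14.6), (82.3, 27.0)] near T [(24.6, -27.0), (41.6, 42.2), (53.0, -18.3)] near S [(49.7, 32.1), (54.3, -12.5), (56.6, -10.3)]
-80 far z101 [(64.5, -8.1), (92.2, -9.4), (96.5, 9.3)] near T [(27.3, -18.4), (42.2, 39.3), (64.4, -8.1)] near S [(11.5, 0.7), (60.1, -1.1), (67.9, 1.0)]
44 T [(91.3, -87.3), (84.7, 113.7), (-86.9, -57.6), (-106.0, 7.9)] S [(86.2, 85.8), (25.7, -104.9), (-13.0, 111.8), (-54.3, -133.5)]
66 T [(83.6, 63.1), (4.6, 61.1), (-7.9, -73.8), (-49.3, -65.6)] S [(76.3, -79.9), (46.6, 81.2), (34.5, -79.6), (-37.2, 79.4)]
88 T [(101.6, 10.9), (-86.2, -12.2), (-91.7, 13.6), (-101.2, -9.5)] S [(84.0, 11.2), (71.9, -5.0), (66.4, 5.8), (-72.6, -129.6)]
```

The rack is upright and home within measurement: near edge at 41–42 mm from the top camera and 40.6 mm from the scene camera, against 40 nominal. To be certain that the right leg is also touched (the left finger probably led), I'll give it a gentle push with the right finger leading.

```bash
python3 - <<'E'
from p import *
rows([(-120,-2,165,22,1.5,1),(-90,-2,125,24,1.5,1),(-55,-2,85,25,1.5,1),(-20,-2,50,25,1.5,1),(5,-2,36,25,1.5,1),(18,-2,35,25,1.5,1),(24,-2,35,25,1.5,1),(26,-2,35,25,1.5,1)])
rows([(x,-2,35,25,1.5,1) for x in (27,28,29,30,30.5,31,31.5,31.5)])
E
```

```text
0.009 0.035 -0.024 0.0162 0 0.0432 1; 0.01 0.07 -0.024 0.0307 0 0.091 1; 0.01 0.087 -0.024 0.0499 0 0.1406 1; 0.01 0.087 -0.024 0.0708 0 0.1854 1; 0.01 0.087 -0.024 0.0895 0 0.2071 1; 0.01 0.087 -0.024 0.1013 0 0.2125 1; 0.01 0.087 -0.024 0.107 0 0.2146 1; 0.01 0.087 -0.024 0.1089 0 0.2153 1
0 -0 -0 0.0009 0 0.0004 1; 0 -0 -0 0.0018 0.0001 0.0008 1; 0 -0 -0 0.0027 0.0001 0.0012 1; 0 -0 -0 0.0036 0.0001 0.0017 1; 0 -0 -0 0.004 0.0001 0.0019 1; 0 -0 -0 0.0045 0.0001 0.0021 1; 0 -0 -0 0.005 0.0001 0.0023 1; 0 -0 -0 0.005 0.0001 0.0023 1
```

Request:
play_rows(increments="0.009 0.035 -0.024 0.0162 0 0.0432 1; 0.01 0.07 -0.024 0.0307 0 0.091 1; 0.01 0.087 -0.024 0.0499 0 0.1406 1; 0.01 0.087 -0.024 0.0708 0 0.1854 1; 0.01 0.087 -0.024 0.0895 0 0.2071 1; 0.01 0.087 -0.024 0.1013 0 0.2125 1; 0.01 0.087 -0.024 0.107 0 0.2146 1; 0.01 0.087 -0.024 0.1089 0 0.2153 1")

```text
time: 16.2
ee_pos: [0.5763, -0.3777, 0.0332]
eef_rot: [0.961, -0.174, 0.213, 0.038]
ft_force: [-0.3, 0.0, 0.3]
width: 0.0871
grip_force: 0.0
```

Request:
play_rows(increments="0 0 0 0.0009 0 0.0004 1; 0 0 0 0.0018 0.0001 0.0008 1; 0 0 0 0.0027 0.0001 0.0012 1; 0 0 0 0.0036 0.0001 0.0017 1; 0 0 0 0.004 0.0001 0.0019 1; 0 0 0 0.0045 0.0001 0.0021 1; 0 0 0 0.005 0.0001 0.0023 1; 0 0 0 0.005 0.0001 0.0023 1")

```text
time: 17.0
ee_pos: [0.5804, -0.3805, 0.0345]
eef_rot: [0.961, -0.175, 0.213, 0.039]
ft_force: [-6.5, 2.2, 5.7]
width: 0.0871
grip_force: 3.1
```

```bash
python3 - <<'E'
from st import *; st(); print(read_state()["torque"].round(2))
rows([(x,-2,35,25,1.5,1) for x in (32,32.5,32.5,32.5)])
E
```

```text
t 17.0 nest meas [31.4 -2.  34.5] cmd [31.5 -2.  35. ] rot err deg [-0. -0.  0.] F nest [-6.8, -0.4, 5.7] w 0.087 q [ 0.75  0.41 -0.22  1.86  0.01  0.44 -1.38]
[ 0.3   1.24 -0.28]
0 -0 -0 0.0004 0.0001 0.0002 1; 0 -0 -0 0.0009 0.0001 0.0004 1; 0 -0 -0 0.0009 0.0001 0.0004 1; 0 -0 -0 0.0009 0.0001 0.0004 1
```

The right side is stiff at x ≈ 41.3, the same as before, so both legs are touched. I'll retreat and hand in.

Request:
play_rows(increments="0 0 0 -0.004 0 -0.002 1; 0 0 0 -0.017 0 -0.008 1; 0 0 0 -0.036 0 -0.028 1; 0 0 0 -0.053 0 -0.074 1; 0 0 0 -0.068 0 -0.12 1; 0 0 0 -0.08 0 -0.16 1; 0 0 0 -0.08 0 -0.16 1; 0 0 0 -0.08 0 -0.16 1")

```text
time: 17.8
ee_pos: [0.4497, -0.3315, 0.1468]
eef_rot: [0.96, -0.175, 0.214, 0.04]
ft_force: [0.0, 1.0, -0.8]
width: 0.0871
grip_force: 0.0
```

```bash
python3 - <<'E'
from edge import *
t=camera("top")
print([[(round(20+40*f,1),g) for f,g in pk(t,W(20,y,101),W(60,y,101),k=2)] for y in (60,-60)])
print(read_state()["ee_pos"],read_state()["ft_force"]); print(close_job())
E
```

```text
[[(23.6, -20.2), (41.4, 29.2)], [(24.5, -18.4), (41.6, 28.0)]]
[ 0.44983995 -0.33101102  0.14565259] [-0.30522752 -0.14422775  0.03518115]
the job is handed in; nothing more can be done
None
```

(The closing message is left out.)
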